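Set a watch up in the leak tester

ROBOT

A 6-joint arm with a two-finger parallel gripper is mounted at the origin on the work surface. World frame = base frame: x ahead of the robot, y to its left, z up, the work surface at z = 0. Lengths are in m, angles in degrees, forces in N, time in s.
With the tool pointing down it reaches from about 0.325 to 0.875 m from the base axis. Payload 4.4 kg.
Tool frame: the origin (TCP) lies at the centre of the arm's flange, where the gripper is bolted on; the fingertips stand 173 mm ahead of it and the grasp point (between the pads) lies 155 mm ahead of it (r.tip_extent is the distance from the TCP to the fingertips, in m); z points along the fingers, y is the direction in which the jaws open and shut (so a half turn about z gives the same grasp; the last joint's range is limited). The gripper opens to 85 mm and grips with 20 to 120 N. Pads are 22 mm wide; open, the fingers measure 114 mm over their backs; the gripper's body (76 mm by 85 mm) begins 54 mm behind the grasp point. The pads swing forward as they close: fully open they stand 13 mm farther back than shut.
Start: joints at [66.434, 11.837, 88.321, -0, 79.842, -8.623], TCP at [0.148, 0.556, 0.405] pointing down, gripper open.
Joint ranges: [-156.59, 156.59], [-49.26, 127.26], [12.9, 141.05], [-63.56, 243.56], [4.71, 150.69], [-161.64, 161.64]. Speed limits (degrees/s): [159.86, 159.86, 180, 180, 180, 180].

INTERFACE

Orientations are given as a 3x3 rotation matrix whose columns are the frame's x, y, z axes.
In Python, from rig import readout, eyes, job_done, r gives the robot as it stands. The module is installed in compiled form; this text tells all that it offers.
- The arm moves only by the shell command python3 -m creep 'ROWS' [FORCE]. ROWS is JSON, one flat list of numbers, 7 for each row, row after row: the shift along the tool's x, y, z in cm, then the turn, a rotation vector about the tool's x, y, z in rad, then the opening, from 0 (shut) to 1 (fully open). In form: [tx, ty, tz, wx, wy, wz, hand, tx, ty, tz, wx, wy, wz, hand, ...]. A call has 1 to 5 rows; each row shifts and turns the pose as measured when the row begins, along the tool's axes as they then stand; what a row does not reach is not made up. A row lasts 1/8 s, in which the tool goes at most 62.5 mm and 10.7 degrees, less where a joint would pass 70% of its speed; a pose out of reach is approached as far as the arm can. A call is refused whole if a number of a shift passes 6.25 or a number of a turn 0.188, either way. A call with a gripper value outside its range is refused whole. The fingers move at their own pace and stop on an object; FORCE is the grip in N (left out, the last holds). Time passes only in rows, so rows that do not move let the fingers close. It gives the time, the measured TCP pose, the force and the opening at its end, in the units of the state.
- readout.observe(): the state, without advancing time (a new reading comes with each control period).
- eyes.capture(name): name is "scene" or "top"; returns the picture (400x640x3 uint8, red, green, blue); there is no depth.
- eyes.camera_model(name): a dict with "camera_matrix" (3x3 intrinsics, pixels), "k1" (the pictures are not rectified: a ray, as slopes to the right and down, at radius r is drawn at 1 + k1 r^2 times it, then the intrinsics apply), "view" (4x4, takes a point from world to camera coordinates). Camera axes: x right, y down, z forward; pixel columns grow to the right and rows downward; lengths in m; the calibration is good to about 2 mm. A picture is of the moment at which its call begins. camera_model takes no time and is no camera call.
- job_done(): hands the job in, once; it reports no verdict.
The state is a dict: "time_s": time; "joint_pos": joint angles; "joint_velocities": joint speeds; "joint_torque": joint torques, N m; "ee_pos": TCP position; "tool_rot": TCP orientation; "wrist_force": force on the tool from outside, world axes, zero at the start; "wrist_torque": the same for the moment, N m; "finger_gap": opening from 0.0 (shut) to 1.0 (fully open).
Only numpy, scipy, OpenCV 4.12 (cv2) and the standard library are available. Lean on these libraries where they do the work, as an engineer would, in place of code of your own. Each camera call takes 0.05 s, during which the arm holds its last target. There are 200 camera calls.

TASK

Get the watch in the leak tester ready for its test: press the front edge of the tester's hinged cover so that it springs open, gently press the feeler's knob down until its foot rests on the watch glass, then press the cover down again until it latches shut and stays shut. It is all done with the fingertips: pick nothing up, and leave the watch lying on its anvil and everything else where it is.

Things in the scene. Friction and masses are not known exactly. Their poses are not given: they have to be found in the camera images.
- tester: leak tester, fixed to the bench: white housing 192 mm deep (x), 260 wide (y), 80 high; origin on the bench under its centre, x from its front (robot side) to its rear, y to its left, z up. Left half: test chamber with hinged cover (y -18 to +118 mm), 117 by 114 mm inside, front wall 28 mm thick, rim 80 mm above the bench. Right half: flat deck with display and keys
- cover (a joint): opening angle of the cover, rad: 0 = shut and latched, 1.31 = open. Push-push latch. Shut: front edge pressed 4 to 5 mm down, to its end stop at -0.035 rad (3 to 5 N), and let go springs open to 1.31 in 1 s. Open: front edge pushed down its arc against a spring (2 to 6 N) to the same end stop and let go stays at 0. Too shallow a press leaves it as it was
- cover_pad (a point): centre of the ribbed press pad (20 by 50 mm) on top of the cover at the middle of its front edge; moves with it. Cover: grey frame, clear window, 150 mm from hinge line to front face, 136 wide, front face 16 mm high, its lower edge level with the hinge line. Pad: 139 mm from the hinge line, 11 mm behind the front face, 102.5 mm above the bench when shut (17.5 above the hinge line)
- cover_hinge (a point): middle of the cover's hinge line at its rear edge, 85 mm above the bench, fixed, at the tester's x = +60, y = +50 mm; the hinge runs along the tester's y axis. When open, a striker plate 30 mm wide stands out 20 mm from the cover's underside, 14 mm behind its front face
- feeler (a joint): how far the measuring feeler is pushed down, in m: 0 = fully up, grows downward; starts at 0 to 0.005; its foot meets the watch glass at about 0.014. Stiff sliding fit: takes about 3 N to push and stays where it is left
- feeler_knob (a point): centre of the flat top of the feeler's steel knob, 16 mm across, 94 mm above the bench when fully up (14 mm above the chamber rim), on the chamber's middle line, 27 mm behind the inner face of the front wall; reached from above once the cover is open. The arm that guides the spindle lies below and behind the knob, its top 70 mm above the bench
- feeler_foot (a point): centre of the underside of the feeler's black foot (8 mm across), 40 mm straight below the top of its knob
- watch_glass (a point): centre of the top of the watch glass: steel watch head 39 mm across, 12 mm thick, without strap, lying face up and loose on the anvil under the feeler; its glass is 40 mm above the bench
- anvil (a point): centre of the top of the round black anvil (44 mm across) in the chamber, 28 mm above the bench, straight under the feeler; axes as the tester's
- dome_a: parts dome: round white base 100 mm across with a clear bell and clear knob, 91 mm tall; origin under its centre; to be left alone
- dome_b: smaller parts dome: white base 92 mm across, clear bell, white knob, 83 mm tall; origin under its centre; to be left alone
- glass_dish: round glass dish with a flat glass lid and small knob, 100 mm across, 66 mm tall; origin under its centre; to be left alone
- jar: small glass jar with a metal lid, 60 mm across, 62 mm tall; origin under its centre; to be left alone
- tweezers: steel tweezers lying on the bench in front of the tester, 122 mm long, 8 mm high; origin under the middle; to be left alone
- movement_holder: black round movement holder with a brass movement, 38 mm across, 13 mm high, on the bench in front of the tester; origin under its centre; to be left alone
- loupe: black eye loupe, 38 mm across, 30 mm tall, standing on the tester's own deck right of the chamber; origin under its centre; to be left alone

How it is judged:
By the outcome, as a careful person would: the job done as asked, in the order asked, and still so for the second after the job is handed in, with the robot touching nothing.
It also fails if it takes over 50 s, if anything falls off the work surface, if the arm or the gripper's body presses on something with over 40 N, if the wrist force passes 120 N, or if a joint passes its speed limit or range.

## Working session

There is one attempt and no reset: what is moved stays moved. The work goes in short steps, Python scripts to look and compute and a shell command to move; the robot and the scene stay as the last step left them, time stands still between calls to the robot, and variables do not carry over. Pictures are saved under pics/ and viewed, about 8 in all and at most 12, crops included, and the job is handed in when it is done.

```bash
mkdir -p pics
python3 - <<'E'
from rig import readout, eyes, r
import cv2
for n in("scene","top"):
    cv2.imwrite(f"pics/{n}0.png",eyes.capture(n)[:,:,::-1]); m=eyes.camera_model(n); print(m)
s=readout.observe();print(s['time_s'],s['ee_pos'],s['tool_rot'],s['wrist_force'])
E
```

```text
{'camera_matrix': array([[395.10318289,   0.        , 318.55546976],
       [  0.        , 395.10318289, 200.86322882],
       [  0.        ,   0.        ,   1.        ]]), 'k1': -0.0073460188788616754, 'view': array([[-0.61213935,  0.79043055,  0.02247146,  0.32443172],
       [ 0.46455426,  0.38247462, -0.79868799, -0.18723526],
       [-0.63990215, -0.47846913, -0.60132565,  1.43385895],
       [ 0.        ,  0.        ,  0.        ,  1.        ]])}
{'camera_matrix': array([[427.3440569 ,   0.        , 316.79977029],
       [  0.        , 427.3440569 , 199.86180064],
       [  0.        ,   0.        ,   1.        ]]), 'k1': -0.033947879248052606, 'view': array([[ 0.02185209, -0.99963107,  0.01613106,  0.02106584],
       [-0.99512715, -0.02329968, -0.09580752,  0.55361621],
       [ 0.09614802, -0.01395886, -0.99526916,  0.89027198],
       [ 0.        ,  0.        ,  0.        ,  1.        ]])}
0.1 [0.14814005 0.5552397  0.40362124] [[-9.66184947e-01  2.57848713e-01 -8.29961395e-04]
 [ 2.57849870e-01  9.66183061e-01 -1.93308802e-03]
 [ 3.03450384e-04 -2.08172598e-03 -9.99997787e-01]] [ 0.47891541 -0.78696036  0.36617322]
```

View pics/scene0.png

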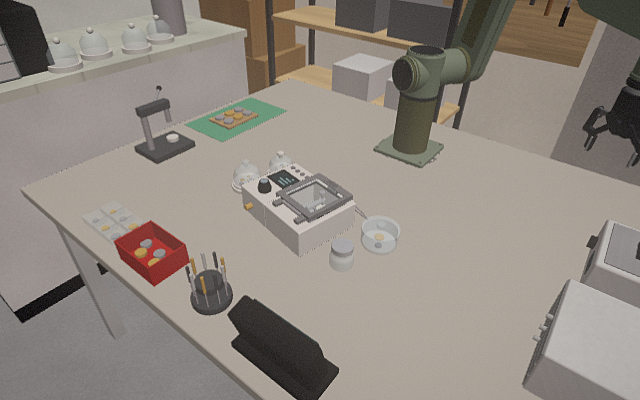

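View pics/top0.png

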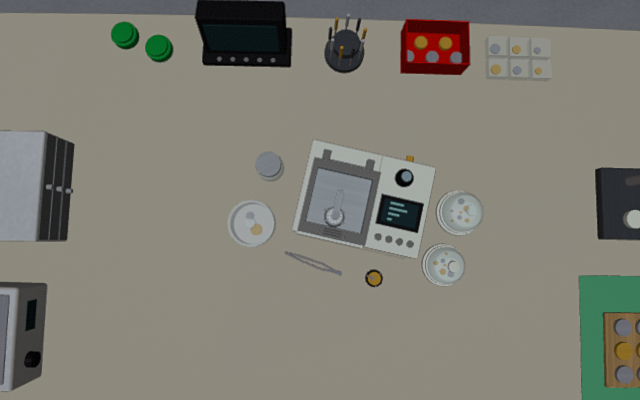

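The top view shows the tester at about (367,198) px, turned slightly, with the cover on the left. I'll enlarge it to pick points.

Run:
```python
import cv2
i=cv2.imread('pics/top0.png')[130:270,285:445];cv2.imwrite('pics/crop.png',cv2.resize(i,None,fx=5,fy=4.0 if 0 else 4.2,interpolation=cv2.INTER_CUBIC)[:590])
```

```text
(no output)
```

View pics/crop.png

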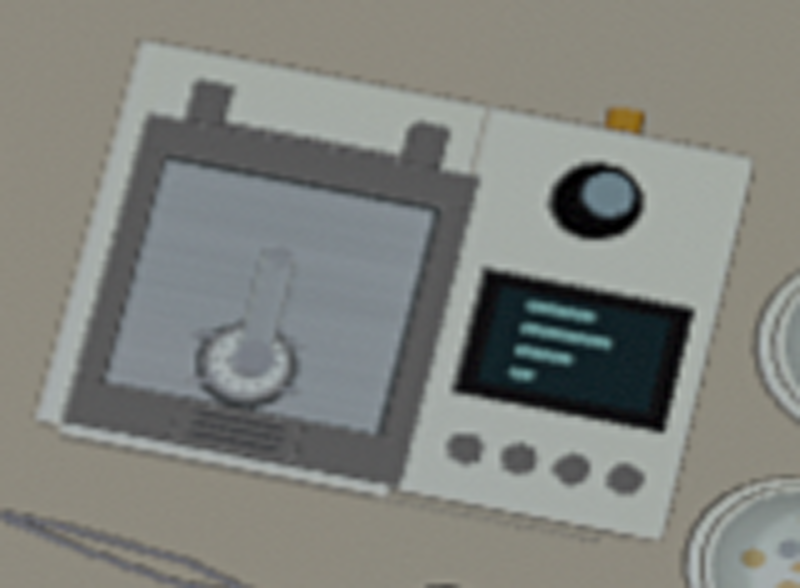

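```bash
cat > h.py <<'E'
import numpy as np, cv2
from rig import readout, eyes
def proj(P,n="top"):
    m=eyes.camera_model(n); V=m['view']
    return cv2.projectPoints(np.asarray(P,float),cv2.Rodrigues(V[:3,:3])[0],V[:3,3],m['camera_matrix'],np.array([m['k1'],0,0,0.]))[0][:,0]
def world(P,p):
    c,s=np.cos(p[2]),np.sin(p[2]); P=np.asarray(P,float)
    return np.c_[p[0]+c*P[:,0]-s*P[:,1],p[1]+s*P[:,0]+c*P[:,1],P[:,2]]
E
python3 - <<'E'
from h import *
from scipy.optimize import least_squares
P=[[.096,.13,.08],[.096,-.13,.08],[-.096,-.13,.08],[-.096,.13,.08],[-.09,.118,.101],[-.09,-.018,.101],[-.079,.05,.1025]]
u=np.array([[143,42],[750,158],[663,538],[40,420],[65,428],[403,487],[240,435]])/[5,4.2]+[285,130]-.4
f=lambda p:(proj(world(P,p))-u).ravel()
s=least_squares(f,[.5,-.1,-.2],loss='soft_l1');print(s.x,np.degrees(s.x[2]),f(s.x).reshape(-1,2).round(1))
np.save('p.npy',s.x)
K=[[-.079,.05,.1025],[-.041,.05,.094],[-.041,.05,.09],[.06,.05,.085]]
print(world(K,s.x),proj(world(K,s.x)), proj(world(P+K,s.x),'scene').round())
E
```

```text
[ 0.55143473 -0.0619868  -0.19304478] -11.060651049020787 [[-1.4  0.5]
 [ 1.2  0. ]
 [ 0.8  1.9]
 [-1.3  2.3]
 [-0.1 -1.5]
 [ 0.2 -0.7]
 [ 0.1 -1.3]]
[[ 0.48349458  0.00224042  0.1025    ]
 [ 0.52078872 -0.0050498   0.094     ]
 [ 0.52078872 -0.0050498   0.09      ]
 [ 0.61991261 -0.02442645  0.085     ]] [[332.68997881 231.90584728]
 [336.48320916 213.2212487 ]
 [336.35871105 213.35120465]
 [346.60711519 164.89776925]] [[299. 234.]
 [239. 185.]
 [294. 162.]
 [356. 203.]
 [351. 195.]
 [317. 173.]
 [331. 185.]
 [331. 185.]
 [320. 192.]
 [320. 194.]
 [290. 210.]]
```

```bash
cat >> h.py <<'E'
def where(p=None):
    from rig import r
    p=np.load('p.npy') if p is None else p
    s=readout.observe(); R=np.array(s['tool_rot']); t=np.array(s['ee_pos'])+R[:,2]*r.tip_extent
    c,q=np.cos(p[2]),np.sin(p[2]); M=np.array([[c,q,0],[-q,c,0],[0,0,1]])
    print('t',round(s['time_s'],2),'tip mm',(M@(t-[p[0],p[1],0])*1000).round(1),'F',np.round(s['wrist_force'],1),'gap',s['finger_gap'],r.tip_extent)
    print((M@R).round(3).tolist())
E
python3 -c "
import numpy as np;p=np.load('p.npy');p[0]-=.0025;np.save('p.npy',p)"
python3 -m creep '[0,0,0,0,0,-0.068,0, -3.9,-4.3,0,0,0,0,0, -3.9,-4.3,0,0,0,0,0, -3.9,-4.3,0,0,0,0,0, -3.9,-4.3,0,0,0,0,0]'
python3 -m creep '[-3.9,-4.3,0,0,0,0,0, -3.9,-4.3,0,0,0,0,0, -3.9,-4.3,0,0,0,0,0, -3.9,-4.3,0,0,0,0,0]'
python3 -c "from h import *;where()"
```

```text
time_s: 0.72
ee_pos: [0.2698, 0.354, 0.4008]
tool_rot: [[-0.984, 0.181, -0.003], [0.181, 0.983, -0.006], [0.002, -0.006, -1.0]]
wrist_force: [1.1, 0.2, 0.0]
finger_gap: 0.002
time_s: 1.23
ee_pos: [0.3937, 0.1496, 0.4008]
tool_rot: [[-0.984, 0.18, -0.002], [0.18, 0.984, -0.005], [0.001, -0.006, -1.0]]
wrist_force: [1.2, 0.6, -0.5]
finger_gap: -0.001
t 1.23 tip mm [-193.1  176.9  227.4] F [ 1.2  0.6 -0.5] gap -0.0012982888843499861 0.1734
[[-1.0, -0.013, -0.001], [-0.013, 1.0, -0.006], [0.001, -0.006, -1.0]]
```

```bash
python3 -m creep '[-3.8,-4.2,0,0,0,0,0, -3.8,-4.2,0,0,0,0,0, -3.8,-4.2,0,0,0,0,0, 0,0,5,0,0,0,0, 0,0,4,0,0,0,0]' >/dev/null
python3 -m creep '[0,0,0,0,0,0,0]' >/dev/null
python3 -c "
from h import *;where()
cv2.imwrite('pics/a.png',np.vstack([cv2.resize(eyes.capture(n)[130:280,240:440,::-1],None,fx=2,fy=2,interpolation=2) for n in('scene','top')])[:600])"
```

```text
t 1.98 tip mm [-72.   42.2 135.3] F [0.4 1.2 0.1] gap 0.0028086201489569934 0.1734
[[-1.0, -0.003, 0.0], [-0.003, 1.0, -0.005], [-0.0, -0.005, -1.0]]
```

View pics/a.png

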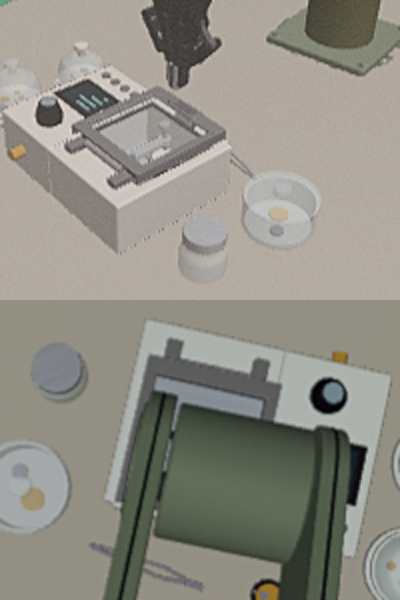

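```bash
python3 -m creep '[0.7,0.8,2.0,0,0,0,0, 0,0,0.8,0,0,0,0, 0,0,0,0,0,0,0]' >/dev/null;python3 -c "from h import *;where()"
python3 -m creep '[0,0,0.4,0,0,0,0,0,0,0,0,0,0,0]' >/dev/null;python3 -c "from h import *;where()"
```

```text
t 2.45 tip mm [-70.7  51.4 116.7] F [ 0.8  0.4 -0.2] gap 0.00011091581140205509 0.1734
[[-1.0, -0.006, 0.021], [-0.006, 1.0, -0.005], [-0.021, -0.005, -1.0]]
t 2.7 tip mm [-68.6  51.4 114.8] F [ 1.  -0.8  0.1] gap -0.0016910177420180878 0.1734
[[-1.0, -0.006, 0.025], [-0.006, 1.0, -0.005], [-0.025, -0.005, -1.0]]
```

```bash
python3 -c "
from h import *;where();s=readout.observe();print(s['joint_pos'],s['ee_pos'],s['wrist_force'],s['joint_torque'])"
```

```text
t 2.7 tip mm [-68.6  51.4 114.8] F [ 1.  -0.8  0.1] gap -0.0016910177420180878 0.1734
[[-1.0, -0.006, 0.025], [-0.006, 1.0, -0.005], [-0.025, -0.005, -1.0]]
[ -9.699219     8.50190614 107.27503337  -0.37664355  62.7888492
 -88.80505637] [0.48732793 0.00331064 0.28815024] [ 0.95918903 -0.84679801  0.09873591] [ 1.87099184e-02 -3.17953813e+01 -2.52936226e+01 -2.03214266e-02
 -1.31446682e-01  1.59565693e-04]
```

```bash
python3 -m creep '[0.8,0,0.3,0,0.03,0,0]' >/dev/null;python3 -c "from h import *;where()"
python3 -m creep '[0.4,0,0.4,0,0.01,0,0]' >/dev/null;python3 -c "from h import *;where()"
```

```text
t 2.83 tip mm [-81.3  51.2 112.3] F [-0.1  0.6  0. ] gap -0.0009797411377470003 0.1734
[[-1.0, -0.006, -0.004], [-0.006, 1.0, -0.005], [0.004, -0.005, -1.0]]
t 2.95 tip mm [-87.8  51.1 108.1] F [ 0.8 -0.6  0.6] gap -0.0013117299525006033 0.1734
[[-1.0, -0.006, -0.016], [-0.005, 1.0, -0.005], [0.016, -0.005, -1.0]]
```

```bash
python3 -m creep '[-0.6,0,0.3,0,-0.015,0,0]' >/dev/null;python3 -c "from h import *;where()"
python3 -m creep '[0,0,0.4,0,0,0,0]' >/dev/null;python3 -c "from h import *;where()"
```

```text
t 3.08 tip mm [-79.8  51.1 104.4] F [ 0.6 -0.4  0.3] gap -0.0004356547421244624 0.1734
[[-1.0, -0.006, -0.001], [-0.006, 1.0, -0.005], [0.001, -0.005, -1.0]]
t 3.2 tip mm [-78.6  51.  100.7] F [-0.3  1.   3. ] gap 0.002294613030442001 0.1734
[[-1.0, -0.005, 0.001], [-0.005, 1.0, -0.005], [-0.001, -0.005, -1.0]]
```

Contact at about 101–102 mm, as expected. I'll press to the stop.

```bash
python3 -m creep '[0,0,0.3,0,0,0,0]' >/dev/null;python3 -c "from h import *;where()"
python3 -m creep '[0,0,0.3,0,0,0,0]' >/dev/null;python3 -c "from h import *;where()"
```

```text
t 3.33 tip mm [-78.8  51.   97.6] F [-3.1 -0.   6.3] gap 0.0005433602113362578 0.1734
[[-1.0, -0.005, -0.0], [-0.005, 1.0, -0.005], [0.0, -0.005, -1.0]]
t 3.45 tip mm [-79.   51.   95.6] F [-6.9  1.  19.2] gap -0.0022842528053003807 0.1734
[[-1.0, -0.006, -0.001], [-0.006, 1.0, -0.005], [0.001, -0.005, -1.0]]
```

```bash
python3 -m creep '[3,0,-4.5,0,0,0,0, 5,0,-3,0,0,0,0, 5.5,0,-2,0,0,0,0, 0,0,-3,0,0,0,0, 0,0,-4,0,0,0,0]' >/dev/null
python3 -m creep '[0,0,0,0,0,0,0,0,0,0,0,0,0,0,0,0,0,0,0,0,0,0,0,0,0,0,0,0]' >/dev/null
python3 -c "
from h import *;where()
cv2.imwrite('pics/b.png',np.vstack([cv2.resize(eyes.capture(n)[110:260,240:440,::-1],None,fx=2,fy=2,interpolation=2) for n in('scene','top')])[:600])"
```

```text
t 4.58 tip mm [-221.5   50.9  257.4] F [-0.   0.4 -0.5] gap -0.00033125996381110507 0.1734
[[-1.0, -0.005, -0.016], [-0.005, 1.0, -0.006], [0.016, -0.006, -1.0]]
```

View pics/b.png

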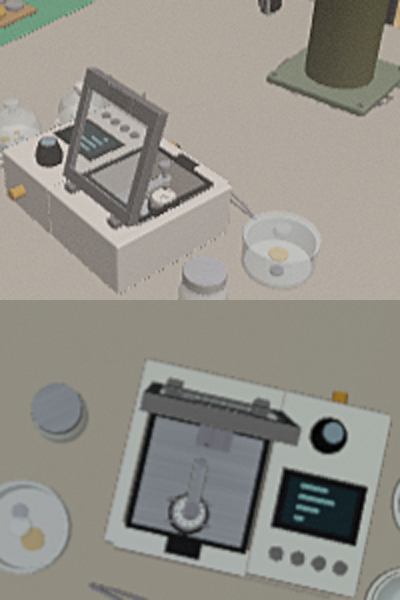

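The cover is open and the watch and feeler are visible; the knob is near (335,215) px in the top image. Next I'll zoom in, with the predicted knob positions marked.

Run:
```python
from h import *
p=np.load('p.npy')
o=[]
q=world([[-.041,.05,.094],[-.041,.05,.089],[-.041,.05,.04],[-.068,.1085,.08],[-.068,-.0085,.08]],p)
for n,(u0,v0) in(('top',(295,180)),('scene',(290,165))):
    i=cv2.resize(eyes.capture(n)[v0:v0+55,u0:u0+75,::-1],None,fx=8,fy=8,interpolation=2)[:440,:600]; i=i[:, :]
    uv=proj(q,n); print(n,uv.round(1).tolist())
    for k in (0,3,4):
        a=np.round((uv[k]-[u0,v0]+.5)*8).astype(int); cv2.drawMarker(i,a.tolist(),(0,0,255) if k==0 else (0,255,0),cv2.MARKER_CROSS,10,1)
    o.append(cv2.resize(i,(545 if 0 else 400,293)) if 0 else i)
cv2.imwrite('pics/c.png',cv2.resize(np.hstack(o),(800,293)) if 0 else cv2.resize(np.vstack(o),None,fx=.68,fy=.68,interpolation=3))
```

```text
top [[336.5, 214.5], [336.3, 214.6], [334.9, 216.1], [304.8, 221.8], [361.7, 234.3]]
scene [[320.5, 192.0], [320.5, 193.5], [320.0, 208.1], [342.9, 202.6], [313.8, 183.1]]
```

View pics/c.png

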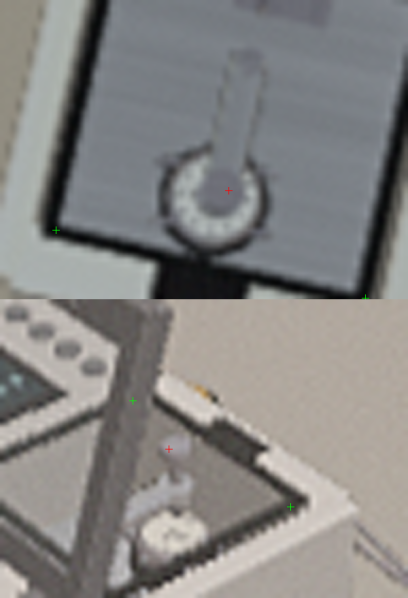

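```bash
cat >> h.py <<'E'
def to(X,Y,Z):
    from rig import r
    p=np.load('p.npy'); s=readout.observe(); R=np.array(s['tool_rot']); t=np.array(s['ee_pos'])+R[:,2]*r.tip_extent
    print('need cm',((world([[X/1e3,Y/1e3,Z/1e3]],p)[0]-t)@R*100).round(2))
E
python3 -c "
from h import *
p=np.load('p.npy');p[:2]=world([[-.0005,.0025,0]],p)[0,:2];np.save('p.npy',p)"
python3 -m creep '[0,0,0,0,-0.15,0,0, 0,0,0,0,-0.15,0,0, 0,0,0,0,0,0,0]' >/dev/null;python3 -c "
from h import *;where();to(-36,50,115)"
```

```text
t 5.15 tip mm [-168.1   48.7  264.7] F [-1.2 -0.2  0. ] gap 0.0020293428037056575 0.1734
[[-0.958, -0.005, 0.287], [-0.007, 1.0, -0.004], [-0.287, -0.006, -0.958]]
need cm [-8.37  0.15 18.13]
```

```bash
python3 -m creep '[-2.1,0,4.5,0,0,0,0, -2.1,0,4.5,0,0,0,0, -2.1,0.1,4.5,0,0,0,0, -1,0,3,0,0,0,0, 0,0,0,0,0,0,0]' >/dev/null;python3 -c "
from h import *;where();to(-36,50,108)"
```

```text
t 5.78 tip mm [-46.3  49.5 125.7] F [ 0.1  0.5 -0.2] gap 0.0014371350387973928 0.1734
[[-0.96, -0.005, 0.281], [-0.006, 1.0, -0.004], [-0.281, -0.006, -0.96]]
need cm [-0.49  0.06  1.99]
```

```bash
python3 -m creep '[-0.5,0,2.0,0,0,0,0]' >/dev/null;python3 -c "
from h import *;where()
u=np.hstack([cv2.resize(eyes.capture(n)[v:v+100,a:a+100,::-1],None,fx=4,fy=4,interpolation=2) for n,a,v in(('scene',270,130),('top',290,150))]);cv2.imwrite('pics/d.png',u)
to(-36,50,98)"
```

```text
t 5.9 tip mm [-35.   49.6 109.2] F [0.4 0.7 0.2] gap -0.0019153145491869826 0.1734
[[-0.959, -0.005, 0.282], [-0.006, 1.0, -0.004], [-0.282, -0.006, -0.959]]
need cm [0.16 0.07 0.88]
```

View pics/d.png

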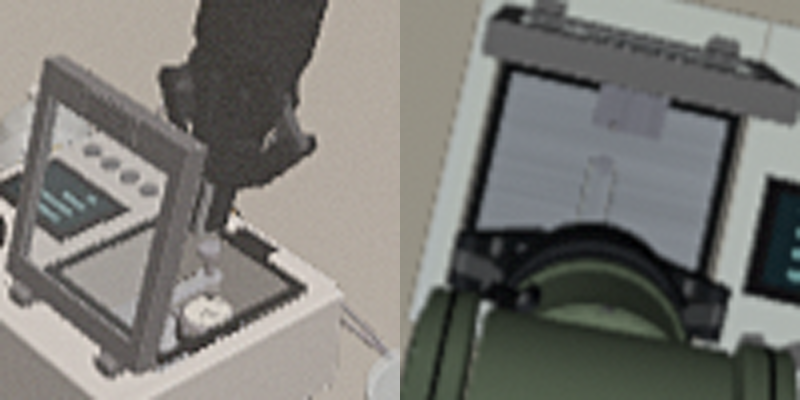

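```bash
python3 -m creep '[0.2,0,0.8,0,0,0,0]' >/dev/null;python3 -c "
from h import *;where()"
for k in 1 2; do :; done
python3 -m creep '[0.1,0,0.35,0,0,0,0]' >/dev/null;python3 -c "
from h import *;where()"
python3 -m creep '[0.1,0,0.3,0,0,0,0]' >/dev/null;python3 -c "
from h import *;where()"
```

```text
t 6.12 tip mm [-35.8  49.4 100.2] F [-0.6  0.2 -0.6] gap -0.0010353929301233707 0.1734
[[-0.96, -0.005, 0.279], [-0.006, 1.0, -0.004], [-0.279, -0.006, -0.96]]
t 6.25 tip mm [-36.3  49.5  96.8] F [0.2 0.2 0.1] gap 0.0015765307188639732 0.1734
[[-0.96, -0.005, 0.279], [-0.006, 1.0, -0.004], [-0.279, -0.006, -0.96]]
t 6.38 tip mm [-36.   49.5  94.5] F [-0.5 -1.   2.4] gap 0.0022418354512758884 0.1734
[[-0.96, -0.005, 0.281], [-0.006, 1.0, -0.004], [-0.281, -0.006, -0.96]]
```

```bash
python3 -m creep '[0.1,0,0.3,0,0,0,0]' >/dev/null;python3 -c "
from h import *;where()"
python3 -m creep '[0.1,0,0.3,0,0,0,0]' >/dev/null;python3 -c "
from h import *;where()"
python3 -m creep '[0.1,0,0.2,0,0,0,0]' >/dev/null;python3 -c "
from h import *;where()"
```

```text
t 6.5 tip mm [-35.9  49.5  91.9] F [-1.2 -0.8  2.5] gap -0.000736032332879093 0.1734
[[-0.959, -0.005, 0.282], [-0.007, 1.0, -0.004], [-0.282, -0.006, -0.959]]
t 6.62 tip mm [-36.   49.5  89. ] F [-1.7 -0.3  1.7] gap -0.0022845947134670385 0.1734
[[-0.959, -0.005, 0.282], [-0.007, 1.0, -0.004], [-0.282, -0.006, -0.959]]
t 6.75 tip mm [-36.1  49.5  86.9] F [-0.9  0.   1.5] gap 0.0008837515721351749 0.1734
[[-0.959, -0.005, 0.283], [-0.007, 1.0, -0.004], [-0.283, -0.006, -0.959]]
```

```bash
python3 -m creep '[0.05,0,0.2,0,0,0,0]' >/dev/null;python3 -c "
from h import *;where()"
python3 -m creep '[0.05,0,0.15,0,0,0,0]' >/dev/null;python3 -c "
from h import *;where()"
```

```text
t 6.88 tip mm [-36.   49.5  84.8] F [ 0.1 -0.9  1.9] gap -7.58408294120124e-05 0.1734
[[-0.959, -0.005, 0.283], [-0.007, 1.0, -0.004], [-0.283, -0.006, -0.959]]
t 7.0 tip mm [-36.   49.5  83.1] F [-0.4  0.2  2.6] gap -0.0039285582169143775 0.1734
[[-0.959, -0.005, 0.283], [-0.007, 1.0, -0.004], [-0.283, -0.006, -0.959]]
```

```bash
python3 -m creep '[0.03,0,0.12,0,0,0,0]' >/dev/null;python3 -c "
from h import *;where()"
python3 -m creep '[0.03,0,0.12,0,0,0,0]' >/dev/null;python3 -c "
from h import *;where()"
```

```text
t 7.12 tip mm [-35.8  49.5  81.9] F [-3.4  0.6  8.2] gap -0.002735034099776124 0.1734
[[-0.959, -0.005, 0.283], [-0.007, 1.0, -0.004], [-0.283, -0.006, -0.959]]
t 7.25 tip mm [-35.6  49.6  81.6] F [-9.8  1.  17.1] gap -0.001629222979542553 0.1734
[[-0.959, -0.006, 0.284], [-0.007, 1.0, -0.004], [-0.283, -0.006, -0.959]]
```

Force rose sharply at 82 mm, matching the foot reaching the glass. I'll back off and look.

```bash
python3 -m creep '[-0.3,0,-1,0,0,0,0, 0,0,-5,0,0,0,0, 0,0,-6,0,0,0,0, 0,0,-6,0,0.15,0,0, 0,0,-2,0,0.13,0,0]' >/dev/null;python3 -m creep '[0,0,0,0,0,0,0]' >/dev/null
python3 -c "
from h import *;where()
u=np.hstack([cv2.resize(eyes.capture(n)[v:v+100,a:a+100,::-1],None,fx=4,fy=4,interpolation=2) for n,a,v in(('scene',270,130),('top',290,150))]);cv2.imwrite('pics/e.png',u);to(75,50,255)"
```

```text
t 8.0 tip mm [-134.5   50.1  269.1] F [ 0.1  0.3 -0.5] gap 0.0005945689970288433 0.1734
[[-1.0, -0.005, 0.01], [-0.005, 1.0, -0.005], [-0.01, -0.005, -1.0]]
need cm [-21.08  -0.12   1.3 ]
```

View pics/e.png

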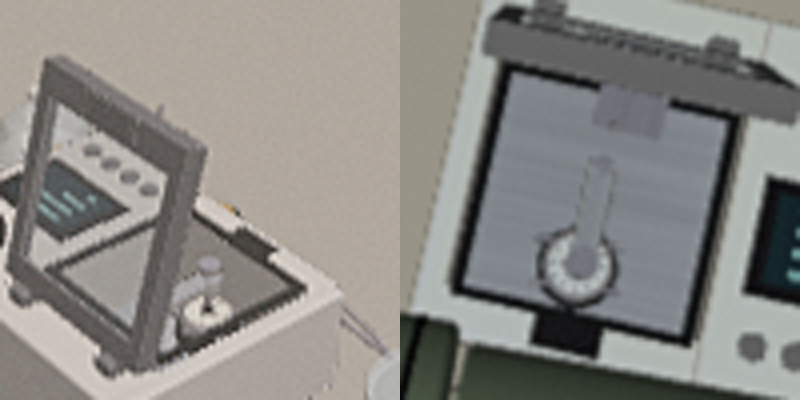

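```bash
python3 -m creep '[-5.2,0,0,0,0,0,0, -5.2,0,0,0,0,0,0, -5.2,0,0,0,0,0,0, -5.2,0,0,0,0,0,0, -1,0,0,0,0,0,0]' >/dev/null;python3 -m creep '[0,0,0,0,0,0,0]' >/dev/null
python3 -c "
from h import *;where();to(78,50,218)"
```

```text
t 8.85 tip mm [ 81.1  51.3 250.2] F [-0.5  0.1  0.6] gap -0.00273551966187908 0.1734
[[-1.0, -0.006, -0.011], [-0.006, 1.0, -0.006], [0.011, -0.006, -1.0]]
need cm [ 0.28 -0.11  3.22]
```

```bash
python3 -m creep '[0,0,3.2,0,0,0,0, 1.8,0,0,0,0,0,0, 0,0,0,0,0,0,0]' >/dev/null
python3 -c "
from h import *;where();to(32,50,215)"
```

```text
t 9.22 tip mm [ 57.7  51.4 215.6] F [ 0.7  0.5 -0.2] gap -0.0018196562534444072 0.1734
[[-1.0, -0.007, -0.014], [-0.007, 1.0, -0.006], [0.014, -0.006, -1.0]]
need cm [ 2.57 -0.12  0.1 ]
```

```bash
python3 -m creep '[1.3,0,0,0,0,0,0, 1.3,0,0,0,0,0,0]' >/dev/null
python3 -c "
from h import *;where();to(12,50,208)"
python3 -m creep '[1.8,0,0.5,0,0,0,0]' >/dev/null
python3 -c "
from h import *;where();to(-5,50,199)"
```

```text
t 9.47 tip mm [ 31.8  51.2 216.7] F [ 1.8 -0.7 -0.9] gap 0.0010031298820675375 0.1734
[[-1.0, -0.007, -0.01], [-0.007, 1.0, -0.006], [0.01, -0.006, -1.0]]
need cm [ 1.97 -0.1   0.89]
t 9.6 tip mm [ 14.5  51.1 213.2] F [2.6 0.3 1. ] gap -0.0026388665403188536 0.1734
[[-1.0, -0.007, -0.005], [-0.007, 1.0, -0.006], [0.005, -0.006, -1.0]]
need cm [ 1.94 -0.09  1.43]
```

Force of about 3 N shows the cover is following. I'll continue along the arc.

```bash
python3 -m creep '[1.9,0,1.5,0,0,0,0, 1.8,0,1.2,0,0,0,0]' >/dev/null
python3 -c "
from h import *;where();to(-38,50,172)"
python3 -m creep '[1.5,0,1.5,0,0,0,0]' >/dev/null
python3 -c "
from h import *;where();to(-51,50,155)"
```

```text
t 9.85 tip mm [-21.   50.9 189.5] F [ 2.8 -1.6 -0.5] gap 0.004806223143437022 0.1734
[[-1.0, -0.007, 0.006], [-0.007, 1.0, -0.005], [-0.006, -0.006, -1.0]]
need cm [ 1.71 -0.07  1.74]
t 9.97 tip mm [-35.2  51.  176. ] F [ 3.6 -0.3  1.4] gap -9.552896630468846e-05 0.1734
[[-1.0, -0.007, 0.011], [-0.007, 1.0, -0.005], [-0.011, -0.005, -1.0]]
need cm [ 1.6  -0.08  2.08]
```

```bash
python3 -m creep '[1.6,0,2.1,0,0.01,0,0]' >/dev/null
python3 -c "
from h import *;where();to(-64,50,130)"
python3 -m creep '[1.0,0,2.4,0,0.01,0,0]' >/dev/null
python3 -c "
from h import *;where();to(-71,50,104)"
```

```text
t 10.1 tip mm [-50.9  50.9 156.8] F [2.9 0.  2.5] gap 0.0008715285684934023 0.1734
[[-1.0, -0.007, 0.009], [-0.007, 1.0, -0.005], [-0.009, -0.005, -1.0]]
need cm [ 1.34 -0.07  2.67]
t 10.22 tip mm [-62.   51.  134.1] F [2.2 0.4 3.8] gap 0.0004452473152313407 0.1734
[[-1.0, -0.007, 0.003], [-0.007, 1.0, -0.004], [-0.003, -0.004, -1.0]]
need cm [ 0.91 -0.08  3.01]
```

```bash
python3 -m creep '[0.6,0,1.7,0,0,0,0, 0.4,0,1.2,0,0,0,0]' >/dev/null
python3 -c "
from h import *;where();to(-76,50,98)"
python3 -m creep '[0.2,0,0.5,0,0,0,0]' >/dev/null
python3 -c "
from h import *;where();to(-76,50,96)"
```

```text
t 10.47 tip mm [-69.6  51.1 107.5] F [-1.8 -0.3 25.6] gap -0.001144911097740774 0.1734
[[-1.0, -0.007, 0.012], [-0.007, 1.0, -0.004], [-0.012, -0.004, -1.0]]
need cm [ 0.65 -0.1   0.95]
t 10.6 tip mm [-70.1  51.1 104.5] F [ 1.1 -1.   3.6] gap -0.00018874743157038917 0.1734
[[-1.0, -0.007, 0.017], [-0.007, 1.0, -0.004], [-0.017, -0.004, -1.0]]
need cm [ 0.6  -0.1   0.84]
```

```bash
python3 -m creep '[0.4,0,0.5,0,0.01,0,0]' >/dev/null
python3 -c "
from h import *;where()"
python3 -m creep '[0.1,0,0.3,0,0,0,0]' >/dev/null
python3 -c "
from h import *;where()"
```

```text
t 10.72 tip mm [-74.4  51.1 100.8] F [ 0.7 -0.1  3.7] gap 0.002381963364460929 0.1734
[[-1.0, -0.007, 0.01], [-0.007, 1.0, -0.004], [-0.01, -0.004, -1.0]]
t 10.85 tip mm [-75.3  51.   98.1] F [ 0.5 -0.2  3. ] gap -0.0005185674880307863 0.1734
[[-1.0, -0.007, 0.011], [-0.007, 1.0, -0.004], [-0.011, -0.004, -1.0]]
```

```bash
python3 -m creep '[0,0,0.3,0,0,0,0]' >/dev/null
python3 -c "
from h import *;where()"
```

```text
t 10.97 tip mm [-75.4  51.1  96. ] F [-3.3 -0.2 16.2] gap 0.0004923734754946937 0.1734
[[-1.0, -0.007, 0.011], [-0.007, 1.0, -0.004], [-0.011, -0.004, -1.0]]
```

At the stop, 16 N. I'll lift straight up slowly at first and look.

```bash
python3 -m creep '[0,0,-1,0,0,0,0, 0,0,-1,0,0,0,0]' >/dev/null;python3 -c "
from h import *;where()"
python3 -m creep '[5,0,-3.5,0,0,0,0, 5,0,-3,0,0,0,0, 5,0,-3,0,0,0,0, 5,0,-3,0,0,0,0,0,0,0,0,0,0,0]' >/dev/null;python3 -m creep '[0,0,0,0,0,0,0,0,0,0,0,0,0,0,0,0,0,0,0,0,0,0,0,0,0,0,0,0]' >/dev/null
python3 -c "
from h import *;where()
u=np.hstack([cv2.resize(eyes.capture(n)[v:v+180,a:a+200,::-1],None,fx=2,fy=2,interpolation=2) for n,a,v in(('scene',230,110),('top',240,120))]);cv2.imwrite('pics/f.png',u)"
```

```text
t 11.22 tip mm [-77.5  51.1 115.2] F [ 0.5 -0.7  0.3] gap -5.741129558017162e-05 0.1734
[[-1.0, -0.007, 0.006], [-0.007, 1.0, -0.004], [-0.006, -0.004, -1.0]]
t 12.35 tip mm [-286.5   49.8  237.8] F [ 1.  -0.8  0.3] gap 0.0024919193828742974 0.1734
[[-1.0, -0.006, -0.012], [-0.006, 1.0, -0.004], [0.012, -0.004, -1.0]]
```

View pics/f.png

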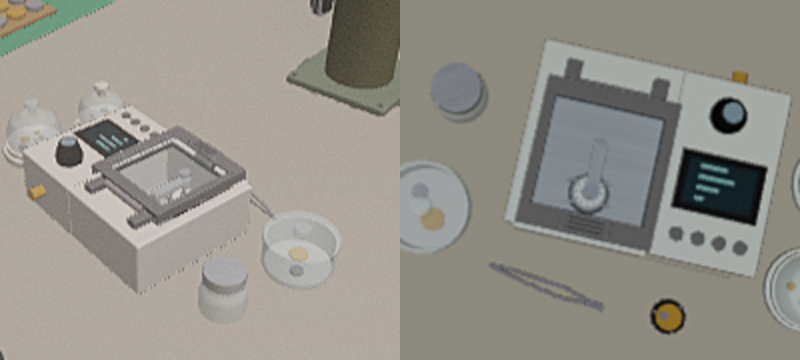

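The cover is shut flat and has stayed shut for over 1 s. The watch and feeler sit as before and the other items have not moved. Handing in.

```bash
python3 -c "
from rig import job_done;print(job_done())"
```

```text
the job is handed in; nothing more can be done
None
```

The watch is ready for its test, and I handed the job in at about 12.4 s of the 50 s allowed.

- **Opening the cover:** I pressed the pad to its end stop with the closed fingertips (about 19 N) and backed off. The next picture showed the cover fully open.
- **Lowering the feeler:** I pushed the knob down about 12 mm at roughly 2–3 N. The force then rose sharply, to about 17 N when I stopped, which matches the foot resting on the glass. A picture afterwards showed the knob lower and the watch still in place.
- **Closing the cover:** I guided it down its arc to the end stop (about 16 N) and lifted away.

In the last picture, taken about 1.1 s after I lifted away, the cover was shut flat. The tweezers, movement holder, dish, jar and loupe were where they started; the domes were only partly in view but looked undisturbed. The arm was clear and the wrist force was near zero.

- **Unexplained force:** I read a brief 25.6 N at the wrist just before the cover reached its shut height. It was back to about 3–4 N at the next step, and I did not find the cause.
- **Foot on the glass:** this is inferred from the force and the knob height, because the pictures were too coarse to show the contact directly.

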